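# Shut the filled pill organiser

### The job

The white weekly pill organiser on the table has just been filled and its seven frosted lids still stand ajar. Go along the row with your fingertips and gently press every lid down until it snaps fully shut. Pick nothing up, leave the organiser standing about where it is, and do not disturb the carton, the small pot or the glass beside it.

Things in the scene. Friction and masses are not known exactly. Their poses are not given: they have to be found in the camera images.
- organiser: Loose white weekly pill tray, 48 mm deep (its x), 212 mm long (its y), 28 mm high, ~0.3 kg. Origin: centre of its underside. Seven frosted flip lids in a row along its y, 30 mm apart: lid 1 at y = +90 mm, lid 4 at 0, lid 7 at -90 mm. Hinge axis: parallel to y at x = +27 mm, z = 28.5 mm. The free edges with thumb tabs face -x, roughly toward the robot. Shut lids are level, tops at z = 30 mm.
- lid1_edge (a point): Place to press lid 1: middle of its top face, 46 mm from the hinge axis, 9 mm behind its free edge; moves with the lid. The point's axes are the lid's (at angle 0 the organiser's). Lid plates are 52 mm long, 28.5 mm wide, 2 mm thick, with a 7 mm thumb tab beyond. Pressed here a lid gives under 1 N at first and snaps shut at about 3 N over the last 6 mm; short of that it springs up again.
- lid2_edge (a point): The same point on lid 2
- lid3_edge (a point): The same point on lid 3
- lid4_edge (a point): The same point on lid 4 (the middle one)
- lid5_edge (a point): The same point on lid 5
- lid6_edge (a point): The same point on lid 6
- lid7_edge (a point): The same point on lid 7 (at the -y end)
- lid1 (a joint): Opening angle of lid 1: 0 is shut and level, growing as its free edge rises; starts at 0.3 to 0.6 rad
- lid2 (a joint): Opening angle of lid 2, likewise
- lid3 (a joint): Opening angle of lid 3, likewise
- lid4 (a joint): Opening angle of lid 4, likewise
- lid5 (a joint): Opening angle of lid 5, likewise
- lid6 (a joint): Opening angle of lid 6, likewise
- lid7 (a joint): Opening angle of lid 7, likewise
- vitamin_carton: Bystander: small printed carton 34 x 95 x 54 mm standing behind the organiser; origin at the centre of its underside
- pot: Bystander: small round screw-top pot, 58 mm across, 50 mm high, behind the organiser; origin at the centre of its underside
- water_glass: Bystander: clear empty drinking glass, 76 mm across, 87 mm high, past the organiser's +y end; origin at the centre of its underside

How it is judged:
At the end, for the whole second after the job is handed in: All seven lids are snapped shut (within 0.035 rad of level) and the organiser stands flat and at rest within 50 mm of where it started (value of joint each of lid1, lid2, lid3, lid4, lid5, lid6, lid7 below 0.035 rad and distance of organiser from where it was at the start of the episode below 0.05 m and angle between organiser's own z axis and vertical below 0.05 rad and linear speed of organiser below 0.01 m/s); the robot touches nothing.
It fails at once if the organiser is picked up or tipped (height (world z) of organiser above 0.012 m or angle between organiser's own z axis and vertical above 0.2 rad).
It fails at once if the organiser is shoved more than 50 mm (distance of organiser from where it was at the start of the episode above 0.05 m).
It fails at once if the organiser is pressed hard enough to crack it (over 40 N) (contact force between the fingers and organiser above 40 N).
It fails at once if the carton, the pot or the glass is moved more than 20 mm (distance of any of vitamin_carton, pot, water_glass from where it was at the start of the episode above 0.02 m).
It also fails if it takes over 48 s, if anything falls off the work surface, if the arm or the gripper's body presses on something with over 40 N, if the wrist force passes 120 N, or if a joint passes its speed limit or range.

### The arm

A 7-joint arm with a two-finger parallel gripper is mounted at the origin on the work surface; the furniture and walls round the work are solid. World frame = base frame: x ahead of the robot, y to its left, z up, the work surface at z = 0. Lengths are in m, angles in rad, forces in N, time in s.
With the tool pointing down it reaches from about 0.425 to 0.875 m from the base axis. Payload 4.7 kg.
Tool frame: the origin (TCP) lies midway between the tips of the shut fingers; the grasp point (between the pads) lies 19 mm behind it (ctrl.grip_point_offset is the distance from the TCP to the grasp point, in m); z points along the fingers, y is the line along which they close (so a half turn about z gives the same grasp; the last joint's range is limited). The gripper opens to 87 mm and grips with 3 to 60 N. Pads are 19 mm wide; open, the fingers measure 117 mm over their backs; the gripper's body (75 mm by 190 mm) begins 51 mm behind the grasp point.
Start: joints at [-1.182, 0.321, -0.07, 1.45, 0.023, 1.371, -0.057], TCP at [0.238, 0.605, 0.223] pointing down, gripper open.
Joint ranges: [-2.86, 2.86], [-0.3, 2.09], [-1.38, 1.24], [0.06, 2.45], [-1.56, 4.7], [0.09, 2.05], [-2.69, 2.69]. Speed limits (rad/s): [2.57, 2.57, 3.14, 3.14, 3.14, 3.14, 3.14].

### API

Orientations are given as a rotation vector (axis times angle).
In Python, from bench import ctrl gives the robot as it stands.
- The arm moves only by the tool move_arm, never from a script. Its argument "increments" is text: rows parted by semicolons, each of 7 numbers parted by spaces: the shift along the world's x, y, z in mm, then the turn, a rotation vector about the world's x, y, z in degrees, then the closure in counts, from 0 (fully open) to 255 (shut). A call has exactly 8 rows; each row shifts and turns the commanded pose from where the row before left it; what a row does not reach is not made up. A row lasts 1/12 s, in which the tool goes at most 41.7 mm and 7.16 degrees, less where a joint would pass 70% of its speed; a pose out of reach is approached as far as the arm can. A call with a gripper value outside its range is refused whole. The fingers move at their own pace and stop on an object; "grip_force" is the grip in N (left out, the last holds). Time passes only in rows, so rows that do not move let the fingers close, or fill a call up. It gives the time, the measured TCP pose, the force, the opening and the grip force at its end, in the units of the state.
- ctrl.get_state(): the state, without advancing time (a new reading comes with each control period).
- ctrl.get_image(name): name is "scene" or "top" or "wrist"; returns a dict with "frame" (480x640x3 uint8, red, green, blue), "depth" (480x640 float32, m along the optical axis (not along the pixel's ray), 0 where there is no reading), "fx", "fy", "cx", "cy" (pixels), "position" and "orientation" of the camera in the world. Camera axes: x right, y down, z forward; pixel columns grow to the right and rows downward; lengths in m; the calibration is good to about 2 mm. A picture is of the moment at which its call begins.
- ctrl.close_job(): hands the job in; it is judged then, once.
Trained networks look in a picture, given as the dict that the camera call returned (one of the last four; its "shot" number tells which), for a name from the list of things; names that differ only in an ending like _2 or _b are one class to them, and where a whole thing is asked for, a point or a joint stands for the part that bears it (a point fixed in the world has none). Each returns a list of dicts, best first, with "score" (0 to 1); they miss things now and then, are a little off and sometimes report something else, mostly with a low value. They report only what shows in the picture. A call takes as long as a camera call.
- ctrl.find_in(target, picture): "centre" ([x, y, z] in m, in world coordinates, good to about 4 mm: the middle of the surface that is visible of it).
- ctrl.silhouettes(target, picture): "region" (480x640 bool, what is visible of it).
The state is a dict: "time": time; "joint_positions": joint angles; "qd": joint speeds; "joint_torque": joint torques, N m; "position": TCP position; "tool_rot": TCP orientation; "ft_force": force on the tool from outside, world axes, zero at the start; "torque": the same for the moment, N m; "grip_width": opening from 0.0 (shut) to 1.0 (fully open); "grip_force": force on a finger pad.
Only numpy, scipy, OpenCV 4.12 (cv2) and the standard library are available. Lean on these libraries where they do the work, as an engineer would, in place of code of your own. Each camera call takes 0.05 s, during which the arm holds its last target. There are 200 camera calls.

## Working session

There is one attempt and no reset: what is moved stays moved. The work goes in short steps, Python scripts to look and compute and a tool call to move; the robot and the scene stay as the last step left them, time stands still between calls to the robot, and variables do not carry over. Pictures are saved under pics/ and viewed, at most 10 in all, crops included, and the job is handed in when it is done.

Besides the shell and the picture viewer there is one more tool, called after "Emit:" as a command line: name --argument value ..., lists and objects as JSON in quotes. move_arm: Moves the arm, as the interface text tells. Its arguments: {"type":"object","properties":{"increments":{"type":"string"},"grip_force":{"type":"number"}},"required":["increments"]}

```bash
mkdir -p pics; cat > h.py <<'E'
from bench import ctrl
import numpy as np, cv2
from scipy.spatial.transform import Rotation as R
def rot(p):
    o=np.array(p["orientation"],float)
    if o.shape==(3,3): return o
    return (R.from_rotvec(o) if o.size==3 else R.from_quat(o)).as_matrix()
def cloud(p):
    d=p["depth"]; v,u=np.mgrid[:480,:640]
    c=np.stack([(u-p["cx"])/p["fx"]*d,(v-p["cy"])/p["fy"]*d,d],-1)
    return c@rot(p).T+np.array(p["position"])
def save(p,n): cv2.imwrite("pics/"+n,p["frame"][:,:,::-1])
E
python3 - <<'E'
from h import *
s=ctrl.get_state(); print(s)
for n in["top","scene"]:
    p=ctrl.get_image(n); save(p,n+"1.png"); print(n,p["position"],p["orientation"])
    for t in["organiser","vitamin_carton","pot","water_glass","lid1_edge","lid4_edge"]:
        print(t,[(np.round(r["centre"],3),round(r["score"],2)) for r in ctrl.find_in(t,p)[:8]])
    if n=="top":
        c=cloud(p); r=ctrl.silhouettes("organiser",p)
        if r:
            m=r[0]["region"]&(p["depth"]>0); q=c[m]; print(len(q),q.min(0),q.max(0),cv2.minAreaRect((q[:,:2]*1000).astype(np.float32)))
E
```

```text
{'time': 0.0, 'joint_positions': array([-1.18190959,  0.32187877, -0.07008113,  1.451668  ,  0.02260852,
        1.37080915, -0.05692508]), 'qd': array([ 3.50606429e-04, -3.92164158e-05, -1.35049271e-03, -3.73550512e-04,
       -4.50507751e-04,  1.27634296e-03, -1.22220329e-03]), 'joint_torque': array([ 1.96997112e-04, -4.91288352e+01, -4.03869404e-01, -3.12519729e+01,
       -6.39267638e-02,  4.39667038e-02,  1.72308191e-04]), 'position': array([0.23779587, 0.60434168, 0.2214288 ]), 'tool_rot': array([-5.85219446e-01, -3.08633560e+00,  3.07653371e-03]), 'ft_force': array([-0.76386386,  0.21803452, -0.21491842]), 'torque': array([-0.04578043,  0.02535212,  0.0436628 ]), 'grip_force': 0.0, 'grip_width': 1.0037011864992662}
top [0.36368941 0.00469152 1.26006551] [-2.10694439  2.13863222 -0.18014231]
organiser [(array([ 0.563, -0.038,  0.04 ]), 0.67)]
vitamin_carton [(array([ 0.676, -0.044,  0.052]), 0.66)]
pot [(array([ 0.609, -0.17 ,  0.05 ]), 0.77), (array([ 0.551, -0.07 ,  0.04 ]), 0.59)]
water_glass [(array([0.694, 0.142, 0.029]), 0.83)]
lid1_edge [(array([0.593, 0.042, 0.044]), 0.76)]
lid4_edge [(array([ 0.568, -0.045,  0.039]), 0.57)]
2837 [ 0.50145438 -0.15111419 -0.00451027] [0.62621791 0.06377031 0.06445097] ((563.6743774414062, -41.95527648925781), (219.10389709472656, 60.3773078918457), 69.11573791503906)
scene [ 0.00096444 -0.39697963  0.69985546] [-2.11265173  1.09748459 -0.4940664 ]
organiser [(array([ 0.527, -0.128,  0.036]), 0.68), (array([ 0.554, -0.058,  0.034]), 0.65)]
vitamin_carton [(array([ 0.672, -0.048,  0.04 ]), 0.61)]
pot [(array([ 0.595, -0.178,  0.05 ]), 0.6)]
water_glass [(array([0.67 , 0.139, 0.06 ]), 0.91)]
lid1_edge [(array([0.597, 0.043, 0.048]), 0.66)]
lid4_edge [(array([ 0.564, -0.04 ,  0.042]), 0.5)]
```

View pics/top1.png

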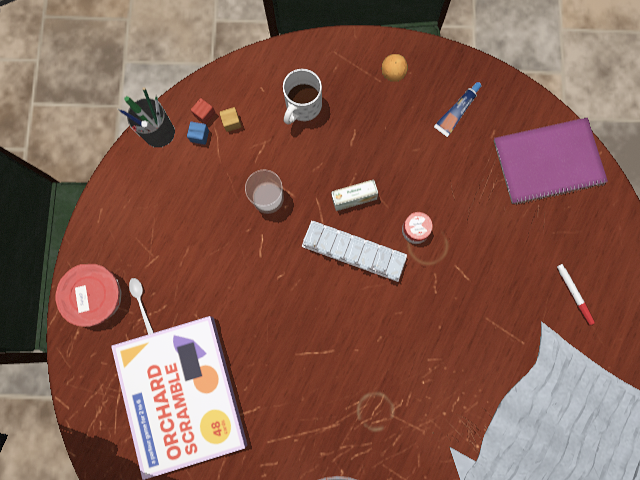

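View pics/scene1.png

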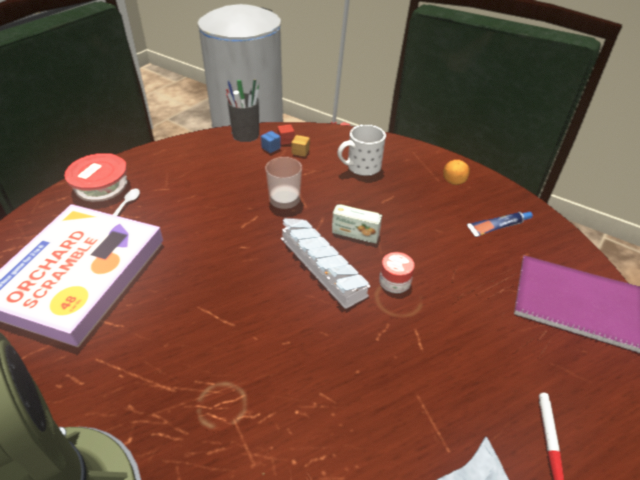

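The top view shows the organiser from (305,235) to (405,265), yawed about -21°, with the carton and pot behind it and the glass past its left end. The scene view agrees. I'll fly over with the fingers shut and turned -90°, so their narrow side lies along the row.

Emit:
move_arm --increments "13 -27 0 0 0 -3.75 255;13 -27 0 0 0 -3.75 255;13 -27 0 0 0 -3.75 255;13 -27 0 0 0 -3.75 255;13 -27 0 0 0 -3.75 255;13 -27 0 0 0 -3.75 255;13 -27 0 0 0 -3.75 255;13 -27 0 0 0 -3.75 255" --grip_force 20

```text
time: 1.42
position: [0.3425, 0.3875, 0.2228]
tool_rot: [1.369, 2.828, 0.001]
ft_force: [1.4, -0.7, 0.0]
grip_width: 0.476
grip_force: 0.0
```

Emit:
move_arm --increments "13 -27 0 0 0 -3.75 255;13 -27 0 0 0 -3.75 255;13 -27 0 0 0 -3.75 255;13 -27 0 0 0 -3.75 255;13 -27 0 0 0 -3.75 255;13 -27 0 0 0 -3.75 255;13 -27 0 0 0 -3.75 255;13 -27 0 0 0 -3.75 255"

```text
time: 2.08
position: [0.4465, 0.1715, 0.2229]
tool_rot: [2.054, 2.377, 0.002]
ft_force: [0.3, 0.1, -0.4]
grip_width: 0.008
grip_force: 0.0
```

Emit:
move_arm --increments "13 -27 0 0 0 -3.75 255;13 -27 0 0 0 -3.75 255;13 -27 0 0 0 -3.75 255;13 -27 0 0 0 -3.75 255;13 -27 0 0 0 -3.75 255;13 -27 0 0 0 -3.75 255;0 0 0 0 0 -3.75 255;0 0 0 0 0 -3.75 255"

```text
time: 2.75
position: [0.5245, 0.0083, 0.2228]
tool_rot: [2.603, 1.758, 0.0]
ft_force: [0.7, 0.6, 0.1]
grip_width: 0.008
grip_force: 0.0
```

```bash
python3 - <<'E'
from h import *
s=ctrl.get_state(); print(s["position"],s["joint_positions"],R.from_rotvec(s["tool_rot"]).as_matrix()[:,1])
p=ctrl.get_image("wrist"); save(p,"w1.png"); print(p["position"])
for k in range(1,8):
    print(k,[(np.round(r["centre"],3),round(r["score"],2)) for r in ctrl.find_in(f"lid{k}_edge",p)[:3]])
c=cloud(p); 
for r in ctrl.silhouettes("organiser",p):
    m=r["region"]&(p["depth"]>0); q=c[m]; print(r["score"],len(q),np.percentile(q,[2,98],axis=0).round(3),cv2.minAreaRect((q[:,:2]*1000).astype(np.float32)))
E
```

```text
[0.52454961 0.00825605 0.22278545] [-0.57452587  0.0465672   0.52746297  1.77785254 -0.02345576  1.32302076
 -0.42450279] [ 9.27656073e-01 -3.73434870e-01  7.79327441e-04]
[0.5524172  0.077302   0.38465695]
1 [(array([0.599, 0.04 , 0.045]), 0.94), (array([ 0.58 , -0.015,  0.042]), 0.6)]
2 [(array([0.587, 0.013, 0.047]), 0.91)]
3 [(array([ 0.578, -0.015,  0.042]), 0.72), (array([0.599, 0.04 , 0.047]), 0.35), (array([ 0.624, -0.192,  0.049]), 0.31)]
4 [(array([ 0.565, -0.043,  0.039]), 0.72)]
5 [(array([ 0.557, -0.068,  0.04 ]), 0.65), (array([ 0.582, -0.012,  0.041]), 0.36)]
6 []
7 []
0.9 7832 [[ 0.534 -0.084  0.003]
 [ 0.621  0.057  0.056]] ((577.783935546875, -22.09685516357422), (165.0977325439453, 66.62638092041016), 68.40222930908203)
0.34 1503 [[0.575 0.021 0.03 ]
 [0.625 0.057 0.059]] ((603.0426025390625, 37.97367858886719), (28.953582763671875, 61.66218566894531), 68.67052459716797)
```

View pics/w1.png

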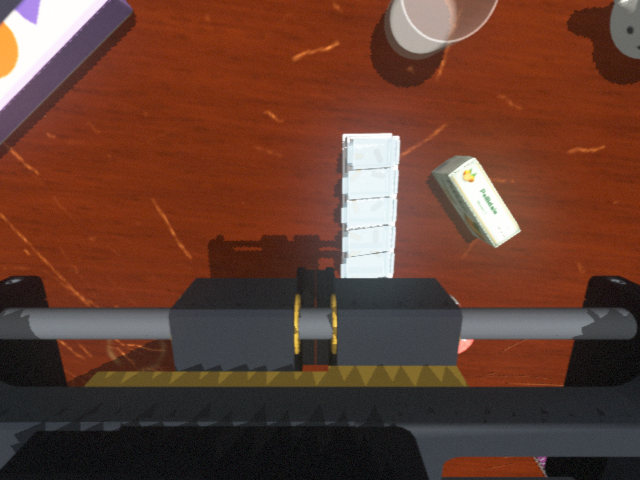

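The wrist view shows the organiser at columns 342-400, with lids 1-5 visible at rows 133-280. The carton is at about (475,205) and the glass at about (430,25). The networks and the fits agree on an origin near (0.564, -0.0425) with the y axis at 68.6°. Next I go above lid 1's press point, (0.579, 0.048).

Emit:
move_arm --increments "6.8 5 -18.5 0 0 0 255;6.8 5 -18.5 0 0 0 255;6.8 5 -18.5 0 0 0 255;6.8 5 -18.5 0 0 0 255;6.8 5 -18.5 0 0 0 255;6.8 5 -18.5 0 0 0 255;6.8 5 -18.5 0 0 0 255;6.8 5 -18.5 0 0 0 255"

```text
time: 3.87
position: [0.5787, 0.0514, 0.0737]
tool_rot: [2.596, 1.77, 0.0]
ft_force: [0.6, -0.1, 0.2]
grip_width: 0.005
grip_force: 0.0
```

Emit:
move_arm --increments "0 0 -7 0 0 0 255;0 0 -7 0 0 0 255;0 0 -7 0 0 0 255;0 0 -6 0 0 0 255;0 0 -6 0 0 0 255;0 0 -5 0 0 0 255;0 0 -4 0 0 0 255;0 0 0 0 0 0 255"

```text
time: 4.53
position: [0.5783, 0.0506, 0.0321]
tool_rot: [2.596, 1.768, -0.0]
ft_force: [0.1, -0.3, -0.9]
grip_width: 0.004
grip_force: 0.0
```

Emit:
move_arm --increments "0 0 -1 0 0 0 255;0 0 -1 0 0 0 255;0 0 -1 0 0 0 255;0 0 -1 0 0 0 255;0 0 0 0 0 0 255;0 0 0 0 0 0 255;0 0 0 0 0 0 255;0 0 0 0 0 0 255"

```text
time: 5.2
position: [0.5789, 0.0507, 0.03]
tool_rot: [2.596, 1.768, 0.001]
ft_force: [-2.4, -0.4, 8.7]
grip_width: 0.004
grip_force: 4.2
```

```bash
python3 - <<'E'
from h import *
s=ctrl.get_state(); print(s["position"],s["ft_force"])
p=ctrl.get_image("wrist"); cv2.imwrite("pics/w2.png",cv2.resize(p["frame"][150:420,200:520,::-1],None,fx=2,fy=2))
E
```

```text
[0.57887628 0.05074921 0.03001207] [-2.44410222 -0.40731624  8.73865891]
```

View pics/w2.png

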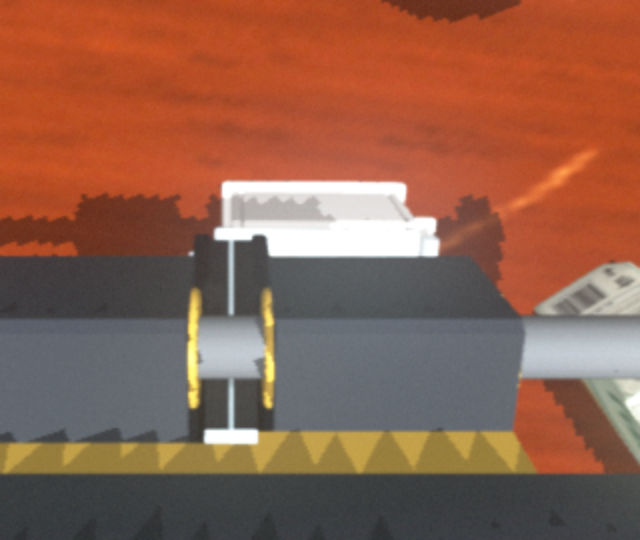

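The tool stopped at z = 30.0 mm with 8.7 N, which means lid 1 is shut level. On to the rest.

Emit:
move_arm --increments "0 0 17 0 0 0 255;0 0 17 0 0 0 255;0 0 14 0 0 0 255;-2.7 -7.6 0 0 0 0 255;-2.7 -7.6 0 0 0 0 255;-2.7 -7.6 0 0 0 0 255;-2.7 -7.6 0 0 0 0 255;0 0 0 0 0 0 255"

```text
time: 5.92
position: [0.566, 0.0173, 0.0755]
tool_rot: [-2.599, -1.764, 0.004]
ft_force: [-0.9, -0.2, 0.3]
grip_width: 0.009
grip_force: 0.0
```

Emit:
move_arm --increments "0 0 -9 0 0 0 255;0 0 -9 0 0 0 255;0 0 -8 0 0 0 255;0 0 -8 0 0 0 255;0 0 -7 0 0 0 255;0 0 -4 0 0 0 255;0 0 -3 0 0 0 255;0 0 0 0 0 0 255"

```text
time: 6.58
position: [0.5669, 0.0211, 0.0297]
tool_rot: [-2.594, -1.768, 0.002]
ft_force: [-7.7, 1.6, 13.8]
grip_width: 0.006
grip_force: 6.8
```

```bash
python3 - <<'E'
from h import *
p=ctrl.get_image("wrist"); cv2.imwrite("pics/w3.png",cv2.resize(p["frame"][100:370,200:520,::-1],None,fx=2,fy=2))
E
```

```text
(no output)
```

View pics/w3.png

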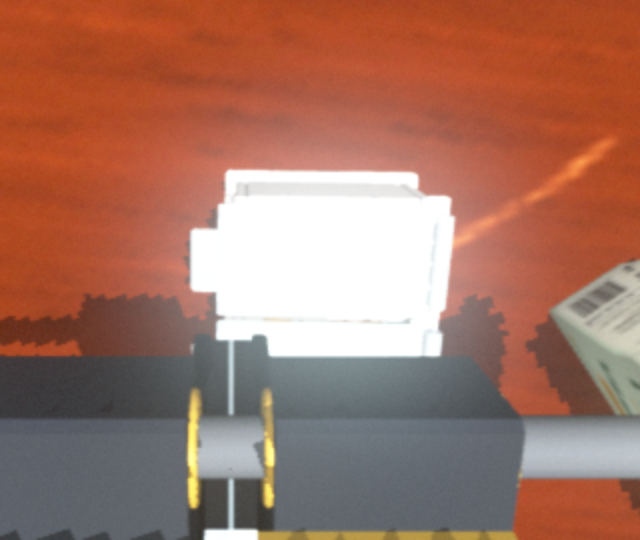

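Lid 1 lies flat at (330,260), with its tab at (203,260). The fingers are now down on lid 2 at 29.7 mm.

Emit:
move_arm --increments "0 0 17 0 0 0 255;0 0 17 0 0 0 255;0 0 15 0 0 0 255;-2.7 -7 0 0 0 0 255;-2.7 -7 0 0 0 0 255;-2.7 -7 0 0 0 0 255;-2.7 -7 0 0 0 0 255;0 0 0 0 0 0 255"

```text
time: 7.3
position: [0.5553, -0.0103, 0.0765]
tool_rot: [-2.599, -1.765, 0.004]
ft_force: [-0.5, 0.2, -0.1]
grip_width: 0.007
grip_force: 0.0
```

Emit:
move_arm --increments "0 0 -9 0 0 0 255;0 0 -9 0 0 0 255;0 0 -8 0 0 0 255;0 0 -8 0 0 0 255;0 0 -7 0 0 0 255;0 0 -4 0 0 0 255;0 0 -3 0 0 0 255;0 0 0 0 0 0 255"

```text
time: 7.97
position: [0.5562, -0.0071, 0.03]
tool_rot: [-2.595, -1.768, 0.002]
ft_force: [-4.7, 0.4, 8.8]
grip_width: 0.002
grip_force: 4.2
```

Emit:
move_arm --increments "0 0 17 0 0 0 255;0 0 17 0 0 0 255;0 0 15 0 0 0 255;-2.7 -7 0 0 0 0 255;-2.7 -7 0 0 0 0 255;-2.7 -7 0 0 0 0 255;-2.7 -7 0 0 0 0 255;0 0 0 0 0 0 255"

```text
time: 8.63
position: [0.5444, -0.0382, 0.0775]
tool_rot: [-2.599, -1.764, 0.004]
ft_force: [-0.3, 0.0, -0.2]
grip_width: 0.007
grip_force: 0.0
```

Emit:
move_arm --increments "0 0 -9 0 0 0 255;0 0 -9 0 0 0 255;0 0 -8 0 0 0 255;0 0 -8 0 0 0 255;0 0 -7 0 0 0 255;0 0 -5 0 0 0 255;0 0 -3 0 0 0 255;0 0 0 0 0 0 255"

```text
time: 9.3
position: [0.5455, -0.0351, 0.03]
tool_rot: [-2.595, -1.768, 0.002]
ft_force: [-5.3, 1.1, 8.5]
grip_width: 0.006
grip_force: 4.1
```

```bash
python3 - <<'E'
from h import *
p=ctrl.get_image("wrist"); cv2.imwrite("pics/w4.png",cv2.resize(p["frame"][50:320,200:520,::-1],None,fx=2,fy=2))
print([(np.round(r["centre"],3),round(r["score"],2)) for r in ctrl.find_in("lid1_edge",p)[:5]])
E
```

```text
[(array([0.6  , 0.04 , 0.031]), 0.82)]
```

View pics/w4.png

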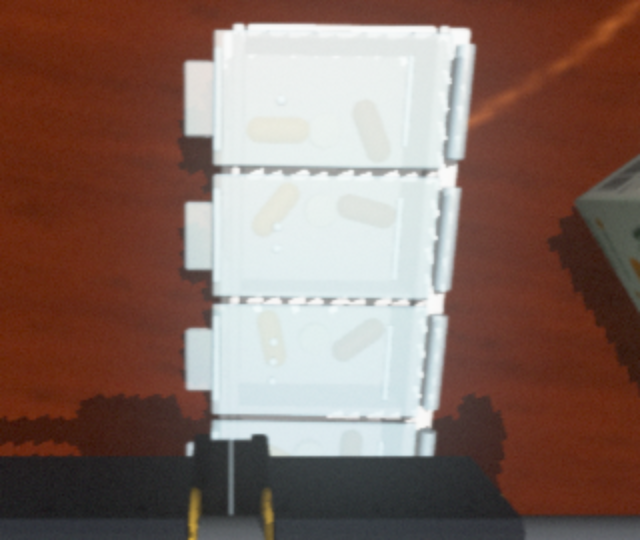

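Lids 1-3 lie flat and shut, their centres at about rows 95, 235 and 360 in the crop. Lid 1's centre reads z = 31 mm, and lid 4 is under the fingers at 30.0 mm.

Emit:
move_arm --increments "0 0 17 0 0 0 255;0 0 17 0 0 0 255;0 0 15 0 0 0 255;-2.7 -7 0 0 0 0 255;-2.7 -7 0 0 0 0 255;-2.7 -7 0 0 0 0 255;-2.7 -7 0 0 0 0 255;0 0 0 0 0 0 255"

```text
time: 10.07
position: [0.5336, -0.0662, 0.0776]
tool_rot: [-2.599, -1.764, 0.004]
ft_force: [0.4, -0.7, -0.3]
grip_width: 0.004
grip_force: 0.0
```

Emit:
move_arm --increments "0 0 -9 0 0 0 255;0 0 -9 0 0 0 255;0 0 -8 0 0 0 255;0 0 -8 0 0 0 255;0 0 -7 0 0 0 255;0 0 -5 0 0 0 255;0 0 -3 0 0 0 255;0 0 0 0 0 0 255"

```text
time: 10.73
position: [0.5347, -0.0631, 0.03]
tool_rot: [-2.595, -1.768, 0.002]
ft_force: [-5.0, 1.1, 9.0]
grip_width: 0.005
grip_force: 4.2
```

Emit:
move_arm --increments "0 0 17 0 0 0 255;0 0 17 0 0 0 255;0 0 15 0 0 0 255;-2.7 -7 0 0 0 0 255;-2.7 -7 0 0 0 0 255;-2.7 -7 0 0 0 0 255;-2.7 -7 0 0 0 0 255;0 0 0 0 0 0 255"

```text
time: 11.4
position: [0.5227, -0.094, 0.0776]
tool_rot: [-2.599, -1.764, 0.004]
ft_force: [-0.2, -0.6, -0.5]
grip_width: 0.007
grip_force: 0.0
```

Emit:
move_arm --increments "0 0 -9 0 0 0 255;0 0 -9 0 0 0 255;0 0 -8 0 0 0 255;0 0 -8 0 0 0 255;0 0 -7 0 0 0 255;0 0 -5 0 0 0 255;0 0 -3 0 0 0 255;0 0 0 0 0 0 255"

```text
time: 12.07
position: [0.5241, -0.0912, 0.03]
tool_rot: [-2.595, -1.768, 0.001]
ft_force: [-5.2, 2.1, 8.2]
grip_width: 0.003
grip_force: 4.4
```

Emit:
move_arm --increments "0 0 17 0 0 0 255;0 0 17 0 0 0 255;0 0 15 0 0 0 255;-2.7 -7 0 0 0 0 255;-2.7 -7 0 0 0 0 255;-2.7 -7 0 0 0 0 255;-2.7 -7 0 0 0 0 255;0 0 0 0 0 0 255"

```text
time: 12.73
position: [0.5119, -0.122, 0.0776]
tool_rot: [-2.599, -1.764, 0.003]
ft_force: [-0.2, -0.0, -0.1]
grip_width: 0.005
grip_force: 0.0
```

Emit:
move_arm --increments "0 0 -9 0 0 0 255;0 0 -9 0 0 0 255;0 0 -8 0 0 0 255;0 0 -8 0 0 0 255;0 0 -7 0 0 0 255;0 0 -5 0 0 0 255;0 0 -3 0 0 0 255;0 0 0 0 0 0 255"

```text
time: 13.4
position: [0.5131, -0.1191, 0.03]
tool_rot: [-2.595, -1.768, 0.001]
ft_force: [-4.3, 2.0, 9.6]
grip_width: 0.006
grip_force: 4.6
```

All presses bottomed out at 30.0 mm. I'll lift clear and check.

Emit:
move_arm --increments "0 0 15 0 0 0 255;0 0 20 0 0 0 255;0 0 25 0 0 0 255;0 -15 25 0 0 0 255;0 -25 25 0 0 0 255;0 -25 20 0 0 0 255;0 -25 15 0 0 0 255;0 -10 10 0 0 0 255"

```text
time: 14.07
position: [0.5137, -0.2239, 0.1866]
tool_rot: [2.597, 1.761, 0.002]
ft_force: [-0.5, -0.2, 0.9]
grip_width: 0.009
grip_force: 0.0
```

```bash
python3 - <<'E'
from h import *
p=ctrl.get_image("wrist"); save(p,"w5.png"); c=cloud(p)
O=np.array([.564,-.0425]); ey=np.array([.363,.932]); ex=np.array([.932,-.363])
d=c[...,:2]-O; X=d@ex; Y=d@ey; ok=p["depth"]>0
for k in range(7):
    y=.09-.03*k; b=ok&(abs(Y-y)<.009)
    print(k+1,[(int((m:=b&(abs(X-x)<.005)).sum()),np.round(np.median(c[m][:,2])*1000,1) if m.any() else None) for x in(-.015,0,.015)])
t=ctrl.get_image("top")
for n in["organiser","vitamin_carton","pot","water_glass"]: print(n,[np.round(r["centre"],3) for r in ctrl.find_in(n,t)[:1]])
E
```

```text
1 [(0, None), (0, None), (0, None)]
2 [(0, None), (0, None), (0, None)]
3 [(0, None), (0, None), (0, None)]
4 [(12, np.float64(4.0)), (4, np.float64(28.0)), (8, np.float64(28.4))]
5 [(307, np.float64(29.9)), (296, np.float64(29.9)), (294, np.float64(30.0))]
6 [(270, np.float64(29.9)), (277, np.float64(29.8)), (265, np.float64(29.9))]
7 [(251, np.float64(29.9)), (255, np.float64(29.8)), (264, np.float64(29.8))]
organiser [array([ 0.565, -0.043,  0.031])]
vitamin_carton [array([ 0.673, -0.044,  0.053])]
pot [array([ 0.61 , -0.17 ,  0.052])]
water_glass [array([0.692, 0.142, 0.028])]
```

View pics/w5.png

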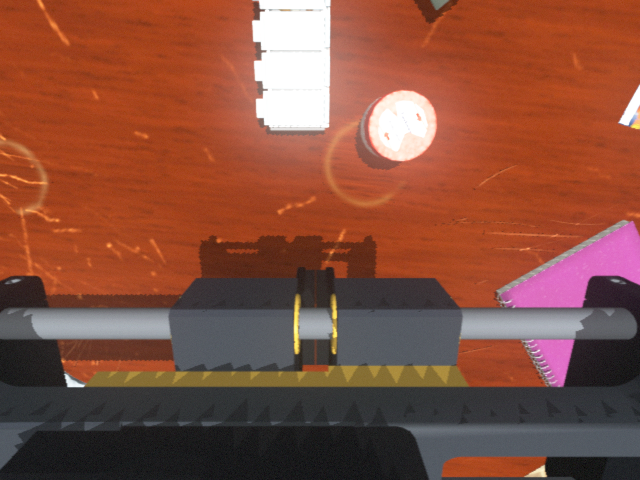

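Lids 5-7 are level at 30 mm (columns 255-330, rows 10-130), and nothing else has moved. I'll check lids 1-4 with the top camera's depth before handing in.

```bash
python3 - <<'E'
from h import *
p=ctrl.get_image("top"); c=cloud(p)
O=np.array([.565,-.043]); ey=np.array([.363,.932]); ex=np.array([.932,-.363])
d=c[...,:2]-O; X=d@ex; Y=d@ey; ok=p["depth"]>0
good=True
for k in range(7):
    b=ok&(abs(Y-.09+.03*k)<.009)
    z=[np.median(c[b&(abs(X-x)<.005)][:,2])*1000 for x in(-.015,0,.015)]
    print(k+1,np.round(z,1)); good&=max(z)-min(z)<4 and abs(z[0]-30)<5
print(good)
if good: print(ctrl.close_job())
E
```

```text
1 [28.9 29.8 28.5]
2 [29.4 28.3 29.8]
3 [28.7 29.  28.5]
4 [28.8 28.9 28.5]
5 [28.6 27.9 28.1]
6 [28.5 28.3 28.8]
7 [28.3 28.8 29.1]
True
the job is handed in; nothing more can be done
None
```

All seven lids are pressed shut and measure level. The organiser and the things beside it stayed where they were to within a few millimetres, and the job is handed in at about 14 s.

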